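# Unlock the parts case's combination lock and present it at the counter

### The job

The flat steel parts case on the shop counter is locked by a combination lock lying face up in the hasp on its lid. Turn the lock's dial clockwise, feeling for its two clicks, until its pointer snaps into the second notch, straight in line with the shackle; then draw the shackle fully out, take the lock off the hasp and present it: finish while still holding it level, dial up, in the gripper, well clear (some 15 cm) above the middle of the black rubber mat. Leave the other things where they are.

Things in the scene. Friction and masses are not known exactly. Their poses are not given: they have to be found in the camera images.
- case: Fixed flat steel case 224 x 164 x 45 mm (x, y, z), origin at the centre of its underside on the counter, z up. It stands on one side, the mat on the other (the sides swap). On its lid: the hasp, a dark saddle block 62 mm wide (y), whose top is 70 mm above the counter, and on it the lock.
- saddle (a point): Centre of the saddle's top, where the lock's underside rests, axes as the case's. Corner cheeks and end lips 11 mm high surround the lock's foot with 1.5 mm play, so it cannot turn or slide; its long sides are free over their middle 70 mm.
- staple (a point): Hasp staple: inverted U of 6 mm steel bar fixed to the case, 60 mm to -x of the saddle's centre, in the case's y-z plane; this point is the middle of its top bar, 30 mm above the saddle. It spans 28 mm in y and straddles the shackle's short leg (at +y), so the lock lifts straight up only with the shackle fully out; then 6 mm are free on either side of it along x.
- lock: Loose combination lock, about 0.58 kg in all (varies), plain steel block 100 x 62 x 36 mm (x, y, z); origin at the centre of its underside, z up towards the dial. It lies centred on the saddle, lined up with the case, shackle on its -x side (towards the robot). Grip it over its 62 mm width at the middle of its long sides; fingertips stay 3 mm or more above its underside.
- dial (a joint): Dial angle (rad), growing clockwise seen from above. 0: pointer (the bar grip's tapered end, light line on top) along the lock's -y; 1.571: pointer along the lock's -x, at the shackle, the open notch. Starts at 0.15 to 0.85, end stop 1.93. Spring detents: first notch 1.23, open notch 1.571, each a rise to about 0.1 N m and a snap; let go within 0.1 of a notch it centres itself.
- dial_grip (a point): On the dial's axis, 8 mm to +x of the lock's centre, inside the bar grip, 56 mm above the lock's underside. The upright steel bar is 12 mm thick (this point's x), 40 mm long (its y, pointer to -y), 41 to 68 mm above the underside, on a 42 mm disc whose top is at 41 mm: keep the fingertips above that. The point turns with the dial.
- shackle (a joint): How far the shackle is out (m): 0 closed, 0.030 fully out at its stop. It slides along the lock's -x against about 3 N of friction, stays where it is left, and is blocked (a few mm of play) unless the dial is in the open notch (1.571).
- shackle_grip (a point): Middle of the shackle's cross bar: 9 mm round steel bar along the lock's y, 92 mm to -x of the lock's origin when closed, 18 mm above the lock's underside; axes parallel to the lock's. The legs stand 44 mm apart (centres), with 37 mm free from cross bar to lock body when closed; nothing under it for 40 mm.
- mat: Fixed black rubber mat 180 x 140 x 4 mm lying on the counter; origin at the centre of its underside.
- can1: Bystander, to be left alone: blue and metal spray can, 54 mm across, 160 mm tall. Origin at its underside or middle.
- can2: Bystander, to be left alone: a second such can. Origin at its underside or middle.
- can3: Bystander, to be left alone: bottle with a label, 60 mm across, 110 mm tall. Origin at its underside or middle.
- jar: Bystander, to be left alone: jar with a black cap, 56 mm across, 70 mm tall. Origin at its underside or middle.
- screwdriver: Bystander, to be left alone: screwdriver with a red handle, 160 mm, lying on the counter between the case's and the mat's places. Origin at its underside or middle.
- wrench: Bystander, to be left alone: wrench, 150 mm, lying on the counter nearer the robot. Origin at its underside or middle.
- fitting: Bystander, to be left alone: small brass pipe fitting, 24 mm across, 22 mm high, standing on the case's lid behind the lock. Origin at its underside or middle.
Mind the look-alikes: they are no part of the job. What is meant by the mat is not orange, and is the larger of those in its own colour. Leave any pink look-alike of the lock alone.

How it is judged:
On the way, in this order (a step that is already met when the one before it is completed fails the run):
1. the dial rests in the open notch with the shackle still closed (value of joint dial between 1.45 and 1.69 rad and value of joint shackle below 0.01 m), for 0.2 s.
2. the shackle is drawn fully out while the lock still lies in the hasp (value of joint shackle above 0.026 m and z of lock in the frame of case below 0.08 m), for 0.2 s.
3. the lock is lifted clear of the hasp (z of lock in the frame of case above 0.12 m), for 0.1 s.
At the end, for the whole second after the job is handed in: The program finishes while holding: the lock is in the gripper at rest, dial up (within 0.25 rad), its underside 100 to 280 mm above the counter and its centre within 50 mm of above the mat's centre, the shackle still out by more than 24 mm, touching neither case nor mat (height (world z) of lock between 0.1 and 0.28 m and horizontal distance between lock and mat below 0.05 m and angle between lock's own z axis and vertical below 0.25 rad and value of joint shackle above 0.024 m and contact force between the fingers and lock above 1 N and contact force between lock and case below 0.1 N and contact force between lock and mat below 0.1 N and linear speed of lock below 0.03 m/s); the arm keeps its last pose, push and grip.
It fails at once if a bystander is moved by more than 30 mm (distance of any of can1, can2, can3, jar, screwdriver, wrench, fitting from where it was at the start of the episode above 0.03 m).
It also fails if it takes over 67 s, if anything falls off the work surface, if the arm or the gripper's body presses on something with over 40 N, if the wrist force passes 120 N, or if a joint passes its speed limit or range.

### The arm

A 6-joint arm with a two-finger parallel gripper is mounted at the origin on the work surface. World frame = base frame: x ahead of the robot, y to its left, z up, the work surface at z = 0. Lengths are in m, angles in rad, forces in N, time in s.
With the tool pointing down it reaches from about 0.275 to 0.975 m from the base axis. Payload 8.4 kg.
Tool frame: the origin (TCP) lies midway between the tips of the shut fingers; the grasp point (between the pads) lies grip_depth behind it (grip_depth is the distance from the TCP to the grasp point, in m); z points along the fingers, y is the direction in which the jaws open and shut (so a half turn about z gives the same grasp; the last joint's range is limited). The gripper opens to 92 mm and grips with 3 to 60 N. Pads are 20 mm wide; open, the fingers measure 128 mm over their backs; the gripper's body (75 mm by 189 mm) begins 69 mm behind the grasp point.
Start: joints at [-1.216, 0.353, 1.633, -0, 1.155, -0.002], TCP at [0.218, -0.586, 0.215] pointing down, gripper open.
Joint ranges: [-2.63, 2.63], [-0.92, 2.1], [0.06, 2.66], [-1.3, 4.44], [0, 2.69], [-3.02, 3.02]. Speed limits (rad/s): [2.22, 2.22, 2.79, 3.14, 3.14, 3.14].

### API

Orientations are given as [roll, pitch, yaw] about the fixed x, y, z axes, in that order (R = Rz(yaw) Ry(pitch) Rx(roll)).
In Python, from station import state, camera, get_calibration, sign_off, grip_depth gives the robot as it stands.
- The arm moves only by the tool move_arm, never from a script. Its argument "steps" is a list of rows, each an object with "offset": the shift along the tool's x, y, z in units of 30 mm (1.0 is 30 mm), a list of three; "dr": the turn, a rotation vector about the tool's x, y, z in units of 5 degrees (1.0 is 5 degrees), a list of three; "jaw": the opening, from 0 (shut) to 1 (fully open). A call has 1 to 20 rows; each row shifts and turns the pose as measured when the row begins, along the tool's axes as they then stand; what a row does not reach is not made up. A row lasts 1/12 s, in which the tool goes at most 41.7 mm and 7.16 degrees, less where a joint would pass 70% of its speed; a pose out of reach is approached as far as the arm can. A call is refused whole if a number of a shift passes 1 or a number of a turn 1, either way. A call with a gripper value outside its range is refused whole. The fingers move at their own pace and stop on an object; "squeeze" is the grip in N (left out, the last holds). Time passes only in rows, so rows that do not move let the fingers close. It gives the time, the measured TCP pose, the force and the opening at its end, in the units of the state.
- state(): the state, without advancing time (a new reading comes with each control period).
- camera(name): name is "scene" or "top" or "wrist"; returns the picture (400x640x3 uint8, red, green, blue); there is no depth.
- get_calibration(name): a dict with "fov_y" (degrees; the focal length in pixels is half the picture's height over the tangent of half this angle, whatever the lens; pixels are square), "cx", "cy" (the principal point, pixels), "rvec" (rotation vector, rad) and "tvec" (3), from world to camera coordinates, as OpenCV has them. Camera axes: x right, y down, z forward; pixel columns grow to the right and rows downward; lengths in m; the calibration is good to about 2 mm. A picture is of the moment at which its call begins: read the wrist's pose just before it. get_calibration takes no time and is no camera call; for the wrist camera it gives the pose at the moment of the call.
- sign_off(): hands the job in, once; it reports no verdict.
The state is a dict: "time": time; "joint_positions": joint angles; "joint_vel": joint speeds; "joint_torque": joint torques, N m; "ee_pos": TCP position; "eef_rot": TCP orientation; "contact_force": force on the tool from outside, world axes, zero at the start; "torque": the same for the moment, N m; "opening": opening from 0.0 (shut) to 1.0 (fully open).
Only numpy, scipy, OpenCV 4.12 (cv2) and the standard library are available. Lean on these libraries where they do the work, as an engineer would, in place of code of your own. Each camera call takes 0.05 s, during which the arm holds its last target. There are 200 camera calls.

## Working session

There is one attempt and no reset: what is moved stays moved. The work goes in short steps, Python scripts to look and compute and a tool call to move; the robot and the scene stay as the last step left them, time stands still between calls to the robot, and variables do not carry over. Pictures are saved under pics/ and viewed, about 8 in all and at most 12, crops included, and the job is handed in when it is done.

Besides the shell and the picture viewer there is one more tool, called as name(argument=value, ...), one argument or row to a line, values as JSON. move_arm: Moves the arm, as the interface text tells. Its arguments: {"type":"object","properties":{"steps":{"type":"array"},"squeeze":{"type":"number"}},"required":["steps"]}

```bash
mkdir -p pics; ls; python3 - <<'E'
from station import *
import cv2,numpy as np
print(grip_depth,state())
for n in("top","scene"):
    print(n,get_calibration(n)); cv2.imwrite(f"pics/{n}0.png",camera(n)[:,:,::-1])
print(get_calibration("wrist"))
E
```

```text
pics
0.0187 {'time': 0.0, 'joint_positions': array([-1.21641236e+00,  3.53633051e-01,  1.63413189e+00,  1.48891655e-05,
        1.15522284e+00, -2.38958144e-03]), 'joint_vel': array([ 0.00122167, -0.00092752, -0.00120736, -0.00032535, -0.00141327,
        0.00090075]), 'joint_torque': array([-2.00965667e-03, -5.93845081e+01, -3.34214544e+01,  6.96107768e-02,
        2.35223566e-02, -1.17080167e-04]), 'ee_pos': array([ 0.21811844, -0.58516523,  0.2138741 ]), 'eef_rot': array([-3.14019757e+00, -1.69471914e-05,  3.56767518e-01]), 'contact_force': array([0.27868006, 0.18824354, 0.05810111]), 'torque': array([ 0.02512143, -0.05086111, -0.0335217 ]), 'opening': 0.9996194451536325}
top {'fov_y': 42.79064839580763, 'cx': 325.74984871883277, 'cy': 190.74607005583107, 'rvec': array([ 2.14902688, -2.15819853,  0.12914395]), 'tvec': array([-0.03787088,  0.53540601,  1.59941598])}
scene {'fov_y': 54.65108863730772, 'cx': 324.7234756860336, 'cy': 202.6526172005248, 'rvec': array([ 2.26262742,  0.93875091, -0.33528032]), 'tvec': array([-0.35880312, -0.22498653,  1.30491631])}
{'fov_y': 69.22004407340783, 'cx': 318.2142181421996, 'cy': 193.4327616187317, 'rvec': array([-2.38924588,  1.6562701 ,  0.23046176]), 'tvec': array([-0.62438586, -0.03180912,  0.39157246])}
```

View pics/top0.png

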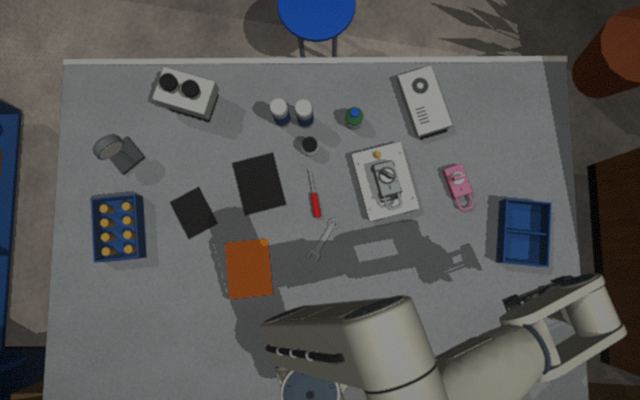

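View pics/scene0.png

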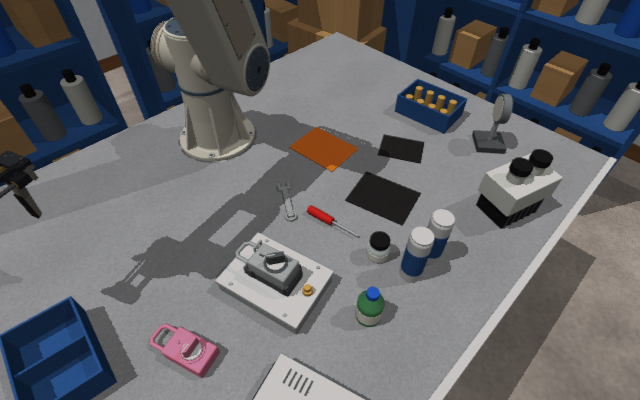

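The top picture shows four candidate mats and locks:
- Black sheet at (260,183): the larger of the two black ones, so this is the mat.
- Black sheet at (193,212): smaller, so not it.
- Orange sheet at (249,268): wrong colour.
- Locks: the grey one on the case at (385,182) is the one meant. The pink one at (458,185) is the look-alike.

I'll confirm this in one enlarged crop and get the corners from it.

```bash
python3 - <<'E'
import cv2
im=cv2.imread("pics/top0.png")
a=cv2.resize(im[130:230,335:425],None,fx=6,fy=6,interpolation=cv2.INTER_CUBIC)
b=cv2.resize(im[140:240,165:290],None,fx=2,fy=2)
o=cv2.copyMakeBorder(b,0,400,0,0,cv2.BORDER_CONSTANT)
cv2.imwrite("pics/crop1.png",cv2.hconcat([a,o]))
E
```

```text
(no output)
```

View pics/crop1.png

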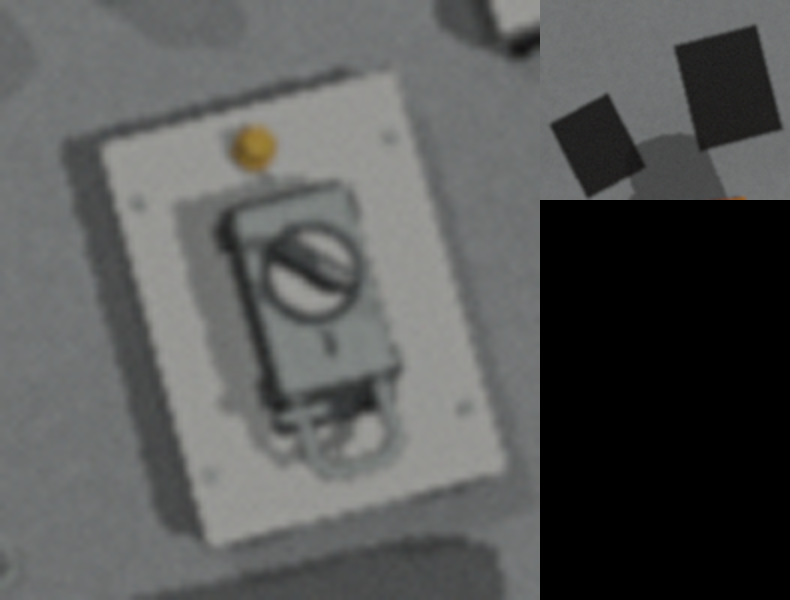

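The crop confirms the grey lock on the case, with its dial bar running right and down (about 0.66 rad), and the larger black sheet as the mat. Next I fit the poses.

```bash
cat >h.py <<'E'
from station import *
import cv2,numpy as np
from scipy.optimize import least_squares
from scipy.spatial.transform import Rotation as R
def K(c): f=200/np.tan(np.radians(c["fov_y"]/2)); return np.array([[f,0,c["cx"]],[0,f,c["cy"]],[0,0,1]])
def proj(P,c): return cv2.projectPoints(np.array(P,float).reshape(-1,1,3),c["rvec"],c["tvec"],K(c),None)[0].reshape(-1,2)
def rect(p,lx,ly,z,x0=0):
    x,y,a=p; q=np.array([[lx/2,ly/2],[lx/2,-ly/2],[-lx/2,-ly/2],[-lx/2,ly/2]])+[x0,0]
    c,s=np.cos(a),np.sin(a); q=q@np.array([[c,s],[-s,c]])+[x,y]
    return np.c_[q,np.full(4,z)]
def fit(px,lx,ly,z,c,p0):
    r=least_squares(lambda p:(proj(rect(p,lx,ly,z),c)-px).ravel(),p0); return r.x,np.abs(r.fun).max()
def toolgoal(pos,yaw,tilt=None):
    "offset in units in tool axes and dr units from current to pose: tool down, yaw of tool; pos = TCP"
    s=state(); Rc=R.from_euler("xyz",s["eef_rot"]); Rg=R.from_euler("xyz",[np.pi,0,yaw])
    d=Rc.inv().apply(np.array(pos)-s["ee_pos"]); r=(Rc.inv()*Rg).as_rotvec()
    return d/0.03, np.degrees(r)/5
E
python3 - <<'E'
from h import *
c=get_calibration("top")
f=lambda a:np.array(a)/6+[335,130]
for n,px,lx,ly,z in [("case",f([(102,147),(395,72),(505,470),(210,547)]),.224,.164,.045),("lock",f([(228,212),(350,183),(397,370),(278,395)]),.1,.062,.106),("mat",np.array([(135,46),(217,26),(241,128),(160,151)])/2+[165,140],.18,.14,.004)]:
    print(n,*fit(px,lx,ly,z,c,[.5,-.1,.2]))
print(state()["eef_rot"],R.from_rotvec(get_calibration("wrist")["rvec"]).inv().as_matrix(), )
E
```

```text
case [ 0.56354581 -0.23029277  0.247486  ] 0.6802873969202778
lock [ 0.56373202 -0.22894784  0.22997773] 0.5440259912275849
mat [0.56324516 0.17759841 0.2475579 ] 0.9980442800702463
[-3.14044726e+00 -1.57590787e-06  3.56844217e-01] [[ 0.35071987 -0.90117363 -0.25471878]
 [-0.9364799  -0.33778209 -0.09438564]
 [-0.00098159  0.27164194 -0.96239789]]
```

```bash
python3 - <<'E'
from h import *
c=get_calibration("wrist");s=state();Rw=R.from_rotvec(c["rvec"]);C=-Rw.inv().apply(c["tvec"])
Rt=R.from_euler("xyz",s["eef_rot"]);print("cam in tool",Rt.inv().apply(C-s["ee_pos"]),"axis",Rt.inv().apply(Rw.inv().apply([0,0,1])))
print(toolgoal([.50,-.26,.30],1.146))
print(toolgoal([.50,-.26,.30],.357))
E
```

```text
cam in tool [ 7.66968913e-02 -1.43749065e-04 -1.70895391e-01] axis [-2.71644696e-01  5.63931293e-04  9.62397444e-01]
(array([12.5895633 , -6.88052827, -2.85940961]), array([-1.24298110e-02, -5.19605635e-03, -9.04305813e+00]))
(array([12.5895633 , -6.88052827, -2.85940961]), array([-1.31252774e-02, -1.90809191e-05, -1.78513022e-03]))
```

move_arm(
  steps=[
    {"offset": [0.9, -0.42, -0.1], "dr": [0, 0, 0], "jaw": 1},
    {"offset": [0.9, -0.42, -0.1], "dr": [0, 0, 0], "jaw": 1},
    {"offset": [0.9, -0.42, -0.1], "dr": [0, 0, 0], "jaw": 1},
    {"offset": [0.9, -0.42, -0.1], "dr": [0, 0, 0], "jaw": 1},
    {"offset": [0.9, -0.42, -0.1], "dr": [0, 0, 0], "jaw": 1},
    {"offset": [0.9, -0.42, -0.1], "dr": [0, 0, 0], "jaw": 1},
    {"offset": [0.9, -0.42, -0.1], "dr": [0, 0, 0], "jaw": 1},
    {"offset": [0.9, -0.42, -0.1], "dr": [0, 0, 0], "jaw": 1},
    {"offset": [0.9, -0.42, -0.1], "dr": [0, 0, 0], "jaw": 1},
    {"offset": [0.9, -0.42, -0.1], "dr": [0, 0, 0], "jaw": 1},
    {"offset": [0.9, -0.42, -0.1], "dr": [0, 0, 0], "jaw": 1},
    {"offset": [0.9, -0.42, -0.1], "dr": [0, 0, 0], "jaw": 1},
    {"offset": [0.9, -0.42, -0.1], "dr": [0, 0, 0], "jaw": 1},
    {"offset": [0.9, -0.42, -0.1], "dr": [0, 0, 0], "jaw": 1},
    {"offset": [0.9, -0.42, -0.1], "dr": [0, 0, 0], "jaw": 1},
    {"offset": [0.9, -0.42, -0.1], "dr": [0, 0, 0], "jaw": 1},
    {"offset": [0.9, -0.42, -0.1], "dr": [0, 0, 0], "jaw": 1},
  ],
)

```text
time: 1.52
ee_pos: [0.5825, -0.209, 0.2605]
eef_rot: [-3.131, 0.006, 0.348]
contact_force: [0.7, 0.1, 0.4]
opening: 0.996
```

```bash
python3 - <<'E'
from h import *
c=get_calibration("wrist");im=camera("wrist")[:,:,::-1];cv2.imwrite("pics/w1.png",im);np.save("w1.npy",c,allow_pickle=True)
print(state()["time"],c["rvec"],c["tvec"])
p=np.array([.5636,-.2296]);a=.245
print(proj(rect([*p,a],.1,.062,.106),c)); print(proj(rect([*p,a],.224,.164,.045),c))
E
```

```text
1.5667 [-2.38282854  1.66443252  0.24840738] [-0.39326883  0.4108159   0.57160363]
[[308.34095883 155.61764009]
 [362.98126924 161.43416129]
 [350.93834917 241.91108096]
 [300.53995661 236.82040413]]
[[274.95691495  95.39416109]
 [403.19977445 109.52708975]
 [375.23443613 265.20966506]
 [265.37059373 254.26514691]]
```

View pics/w1.png

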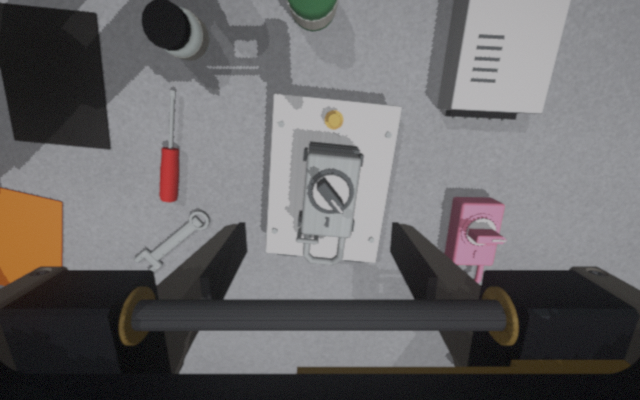

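The wrist view shows the lock at about (330,190). The case corners project within 2–3 px of where I see them. I'll enlarge the lock to refine it.

```bash
python3 - <<'E'
import cv2
im=cv2.imread("pics/w1.png")
cv2.imwrite("pics/crop2.png",cv2.resize(im[85:275,260:410],None,fx=4,fy=3.157894736 if 0 else 4,interpolation=cv2.INTER_CUBIC)[:600])
E
```

```text
(no output)
```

View pics/crop2.png

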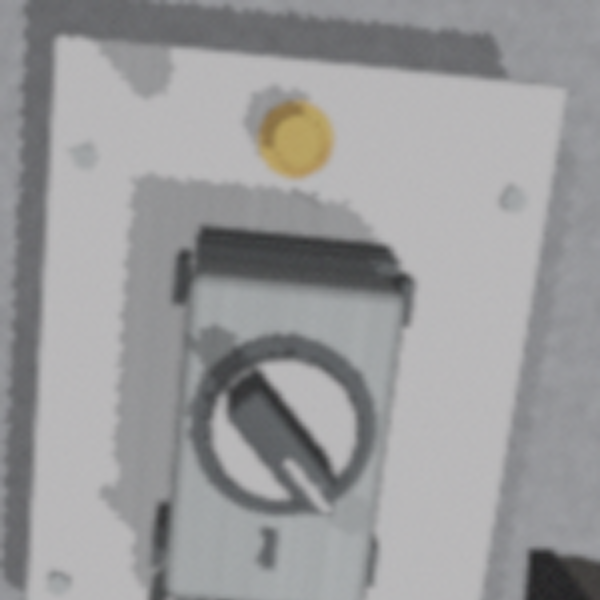

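```bash
python3 - <<'E'
from h import *
c=np.load("w1.npy",allow_pickle=True).item()
def unp(px,z):
    Rm=R.from_rotvec(c["rvec"]).as_matrix();C=-Rm.T@c["tvec"];o=[]
    for u in px:
        d=Rm.T@np.linalg.inv(K(c))@[*u,1];o.append((C+d*(z-C[2])/d[2])[:2])
    return np.array(o)
print(fit(np.array([(273.75,94),(401.25,107.5),(377.5,262.5),(266,254)]),.224,.164,.045,c,[.56,-.23,.24]))
print(fit(np.array([(308,154.5),(361.25,158),(352,240),(300.7,236)]),.1,.062,.106,c,[.56,-.23,.24]))
f=lambda a:np.array(a)/4+[260,85]
print(unp(f([(284,424)]),.111))
for e in ([(262,375),(335,475)],[(288,462),(332,513)],[(230,410),(300,500)]):
    q=unp(f(e),.138);d=q[1]-q[0];print(q,"theta",-np.pi/2+.245-np.arctan2(d[1],d[0]))
E
```

```text
(array([ 0.565607  , -0.22878873,  0.2611718 ]), np.float64(0.9672567416326814))
(array([ 0.5656174 , -0.22861031,  0.26847812]), np.float64(0.9846897832165382))
[[ 0.57598856 -0.22530873]]
[[ 0.5931243  -0.21180002]
 [ 0.57428753 -0.23950349]] theta 0.8421373130099665
[[ 0.57335631 -0.2265148 ]
 [ 0.56403464 -0.24266813]] theta 0.7683916488092652
[[ 0.58143946 -0.20722797]
 [ 0.56451108 -0.23330459]] theta 0.8207976749563657
```

move_arm(
  steps=[
    {"offset": [0, 0, 0], "dr": [0, 0, -1], "jaw": 1},
    {"offset": [0, 0, 0], "dr": [0, 0, -1], "jaw": 0.7},
    {"offset": [0, 0, 0], "dr": [0, 0, -1], "jaw": 0.6},
    {"offset": [0, 0, 0], "dr": [0, 0, -1], "jaw": 0.5},
    {"offset": [0, 0, 0], "dr": [0, 0, -1], "jaw": 0.5},
    {"offset": [0, 0, 0], "dr": [0, 0, -1], "jaw": 0.5},
    {"offset": [0, 0, 0], "dr": [0, 0, -1], "jaw": 0.5},
    {"offset": [0, 0, 0], "dr": [0, 0, -0.8], "jaw": 0.5},
    {"offset": [0, 0, 0], "dr": [0, 0, 0], "jaw": 0.5},
  ],
)

```text
time: 2.32
ee_pos: [0.5864, -0.2014, 0.2569]
eef_rot: [-3.124, -0.005, 1.071]
contact_force: [-0.2, 1.1, -0.5]
opening: 0.5
```

```bash
python3 - <<'E'
from h import *
print(toolgoal([.574,-.2265,.115],1.026),state()["ee_pos"],state()["eef_rot"])
E
```

```text
(array([-0.95443812,  0.12096352,  4.72464381]), array([-0.19717297, -0.04848212,  0.51104913])) [ 0.58636329 -0.20137207  0.25691122] [-3.12448598 -0.00461287  1.07055916]
```

move_arm(
  steps=[
    {"offset": [-0.5, 0.06, 0], "dr": [-0.2, -0.05, 0.5], "jaw": 0.5},
    {"offset": [-0.45, 0.06, 0.5], "dr": [0, 0, 0], "jaw": 0.5},
    {"offset": [0, 0, 0.8], "dr": [0, 0, 0], "jaw": 0.5},
    {"offset": [0, 0, 0.8], "dr": [0, 0, 0], "jaw": 0.5},
    {"offset": [0, 0, 0.7], "dr": [0, 0, 0], "jaw": 0.5},
    {"offset": [0, 0, 0.5], "dr": [0, 0, 0], "jaw": 0.5},
    {"offset": [0, 0, 0], "dr": [0, 0, 0], "jaw": 0.5},
  ],
)

```text
time: 2.9
ee_pos: [0.5724, -0.2358, 0.1551]
eef_rot: [3.132, 0.003, 0.992]
contact_force: [-0.9, -0.4, 0.8]
opening: 0.5
```

```bash
python3 - <<'E'
from h import *
print(toolgoal([.574,-.2265,.115],1.026),state()["ee_pos"],state()["eef_rot"])
E
```

```text
(array([ 0.29172089, -0.13631501,  1.33463996]), array([ 0.10999849,  0.03571415, -0.38638248])) [ 0.57237974 -0.23575301  0.15510248] [3.13194273e+00 2.95419153e-03 9.92267227e-01]
```

move_arm(
  steps=[
    {"offset": [0.3, -0.14, 0.4], "dr": [0.1, 0.03, -0.4], "jaw": 0.5},
    {"offset": [0, 0, 0.5], "dr": [0, 0, 0], "jaw": 0.45},
    {"offset": [0, 0, 0.35], "dr": [0, 0, 0], "jaw": 0.45},
    {"offset": [0, 0, 0], "dr": [0, 0, 0], "jaw": 0.45},
  ],
)

```text
time: 3.23
ee_pos: [0.5738, -0.2268, 0.117]
eef_rot: [3.139, 0.0, 1.023]
contact_force: [-0.5, 1.0, 0.3]
opening: 0.451
```

```bash
python3 - <<'E'
from h import *
print(toolgoal([.574,-.2265,.115],1.026),state()["ee_pos"],state()["eef_rot"])
c=get_calibration("wrist");im=camera("wrist")[:,:,::-1]
cv2.imwrite("pics/w2.png",im);print(proj([[.565,-.229,.106],[.574,-.2265,.138]],c))
E
```

```text
(array([0.01100735, 0.00098693, 0.06510475]), array([ 0.03059441,  0.00308826, -0.0303225 ])) [ 0.57379865 -0.22676339  0.11695314] [3.13892243e+00 2.65968850e-04 1.02335351e+00]
[[308.70710443 238.4189364 ]
 [318.23118722 251.08987794]]
```

View pics/w2.png

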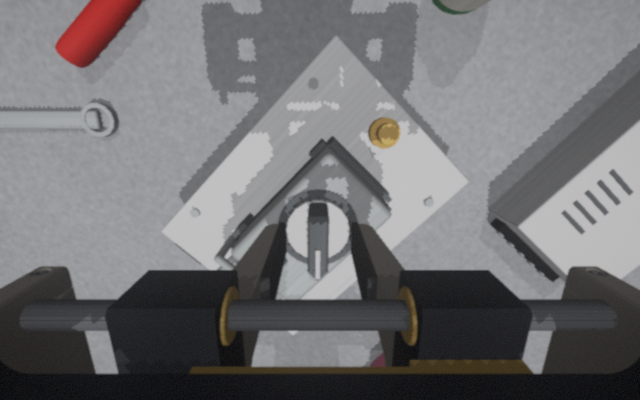

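The bar, at column 317, lies midway between the fingers and lined up with the pads. I'll close on it.

move_arm(
  steps=[
    {"offset": [0, 0, 0.05], "dr": [0, 0, 0], "jaw": 0.2},
    {"offset": [0, 0, 0], "dr": [0, 0, 0], "jaw": 0},
    {"offset": [0, 0, 0], "dr": [0, 0, 0], "jaw": 0},
    {"offset": [0, 0, 0], "dr": [0, 0, 0], "jaw": 0},
    {"offset": [0, 0, 0], "dr": [0, 0, 0], "jaw": 0},
    {"offset": [0, 0, 0], "dr": [0, 0, 0], "jaw": 0},
  ],
  squeeze=25,
)

```text
time: 3.78
ee_pos: [0.5755, -0.2271, 0.1192]
eef_rot: [3.135, -0.0, 1.023]
contact_force: [-0.1, 0.2, -4.0]
opening: 0.126
```

move_arm(
  steps=[
    {"offset": [0, 0, 0], "dr": [0, 0, 0.6], "jaw": 0},
    {"offset": [0, 0, 0], "dr": [0, 0, 0.6], "jaw": 0},
    {"offset": [0, 0, 0], "dr": [0, 0, 0.6], "jaw": 0},
    {"offset": [0, 0, 0], "dr": [0, 0, 0.6], "jaw": 0},
    {"offset": [0, 0, 0], "dr": [0, 0, 0.6], "jaw": 0},
  ],
)

```text
time: 4.2
ee_pos: [0.5753, -0.2271, 0.1192]
eef_rot: [3.135, -0.002, 0.753]
contact_force: [-0.5, -0.0, -0.5]
opening: 0.131
```

```bash
python3 - <<'E'
from h import *
s=state();print(s["torque"],s["contact_force"]);print(toolgoal([.5755,-.2271,.118],s["eef_rot"][2]))
E
```

```text
[-0.03104888  0.0173014  -0.04054806] [-0.51768901 -0.01657034 -0.45973981]
(array([0.00273862, 0.00424454, 0.03865131]), array([ 7.12302939e-02, -2.38830398e-02, -7.42289421e-05]))
```

move_arm(
  steps=[
    {"offset": [0, 0, 0], "dr": [0, 0, 0.6], "jaw": 0},
    {"offset": [0, 0, 0], "dr": [0, 0, 0.6], "jaw": 0},
    {"offset": [0, 0, 0], "dr": [0, 0, 0.6], "jaw": 0},
    {"offset": [0, 0, 0], "dr": [0, 0, 0.6], "jaw": 0},
  ],
)

```text
time: 4.53
ee_pos: [0.5752, -0.2269, 0.1192]
eef_rot: [3.136, -0.003, 0.532]
contact_force: [-0.2, -0.2, -2.6]
opening: 0.129
```

```bash
python3 - <<'E'
from h import *
s=state();print(s["torque"],s["contact_force"]);print(toolgoal([.5755,-.2271,.118],s["eef_rot"][2]))
E
```

```text
[0.02146268 0.12864546 0.2387869 ] [-0.19266011 -0.17285048 -2.57201864]
(array([0.00543264, 0.0112664 , 0.03909185]), array([ 0.06117459, -0.03759165, -0.00010034]))
```

move_arm(
  steps=[
    {"offset": [0, 0, 0], "dr": [0, 0, 0.7], "jaw": 0},
    {"offset": [0, 0, 0], "dr": [0, 0, 0.7], "jaw": 0},
    {"offset": [0, 0, 0], "dr": [0, 0, 0.7], "jaw": 0},
    {"offset": [0, 0, 0], "dr": [0, 0, 0.7], "jaw": 0},
  ],
)

```text
time: 4.87
ee_pos: [0.5751, -0.2266, 0.1192]
eef_rot: [3.138, -0.004, 0.276]
contact_force: [-0.1, 0.3, -1.7]
opening: 0.125
```

```bash
python3 - <<'E'
from h import *
s=state();print(s["torque"],s["contact_force"]);print(toolgoal([.5755,-.2271,.118],s["eef_rot"][2]))
E
```

```text
[ 0.06595333  0.166596   -0.05097586] [-0.05826825  0.30710425 -1.66684885]
(array([0.00976534, 0.01963999, 0.0386578 ]), array([ 0.04520717, -0.05076762, -0.00010014]))
```

move_arm(
  steps=[
    {"offset": [0, 0, 0], "dr": [0, 0, 0.25], "jaw": 0},
    {"offset": [0, 0, 0], "dr": [0, 0, 0], "jaw": 0},
    {"offset": [0, 0, 0], "dr": [0, 0, 0], "jaw": 0.3},
    {"offset": [0, 0, 0], "dr": [0, 0, 0], "jaw": 0.4},
    {"offset": [0, 0, 0], "dr": [0, 0, 0], "jaw": 0.4},
    {"offset": [0, 0, -0.5], "dr": [0, 0, 0], "jaw": 0.5},
    {"offset": [0, 0, -1], "dr": [0, 0, 0], "jaw": 0.5},
    {"offset": [0, 0, -1], "dr": [0, 0, 0], "jaw": 0.5},
    {"offset": [0, 0, -0.5], "dr": [0, 0, 0], "jaw": 0.5},
    {"offset": [-0.5, 0, -0.5], "dr": [0, 0, 0], "jaw": 0.5},
    {"offset": [-0.8, 0, 0], "dr": [0, 0, 0], "jaw": 0.5},
    {"offset": [-0.8, 0, 0], "dr": [0, 0, 0], "jaw": 0.5},
    {"offset": [-0.5, 0, 0], "dr": [0, 0, 0], "jaw": 0.5},
    {"offset": [0, 0, 0], "dr": [0, 0, 0], "jaw": 0.5},
  ],
)

```text
time: 6.03
ee_pos: [0.4988, -0.247, 0.2308]
eef_rot: [3.134, -0.009, 0.259]
contact_force: [1.5, -0.9, 0.3]
opening: 0.5
```

```bash
python3 - <<'E'
from h import *
s=state();print(s["ee_pos"],s["eef_rot"])
c=get_calibration("wrist");im=camera("wrist")[:,:,::-1];np.save("w3.npy",c,allow_pickle=True)
print(proj(rect([.565,-.229,.255],.1,.062,.106),c))
q=proj([[.565-.092*.968,-.229-.092*.252,.088]],c);print(q)
cv2.imwrite("pics/w3full.png",im)
cv2.imwrite("pics/w3.png",cv2.resize(im[60:270,190:450],None,fx=2.8,fy=2.8,interpolation=cv2.INTER_CUBIC))
E
```

```text
[ 0.49875582 -0.24703093  0.23083903] [ 3.13396269 -0.00891963  0.25917403]
[[284.33410268  66.6510664 ]
 [349.77248587  67.13177992]
 [346.47233144 171.00416305]
 [286.75259223 170.75903193]]
[[316.41683546 204.34420127]]
```

View pics/w3.png

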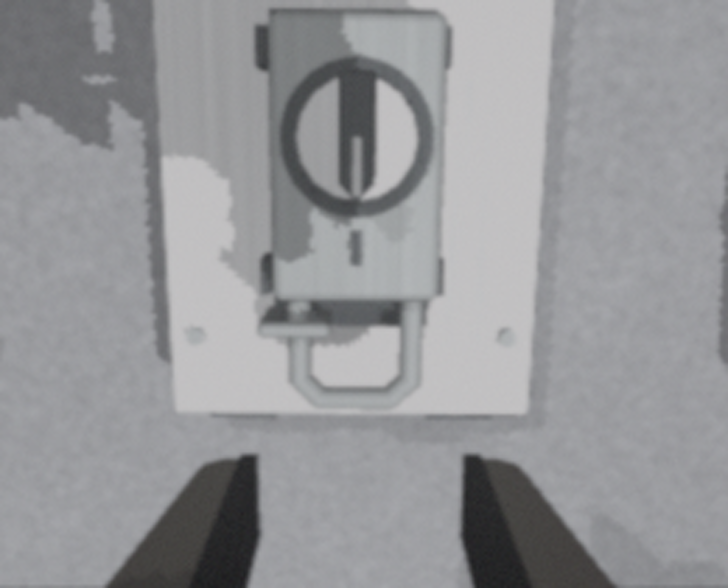

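The pointer is straight at the shackle, so the dial is in the open notch. The dial grip and this picture agree on the lock at about (0.5675, -0.229), yaw 0.257. Next I turn by 90° for the cross bar.

move_arm(
  steps=[
    {"offset": [0, 0, 0], "dr": [0, 0, -1], "jaw": 0.2},
    {"offset": [0, 0, 0], "dr": [0, 0, -1], "jaw": 0.2},
    {"offset": [0, 0, 0], "dr": [0, 0, -1], "jaw": 0.2},
    {"offset": [0, 0, 0], "dr": [0, 0, -1], "jaw": 0.2},
    {"offset": [0, 0, 0], "dr": [0, 0, -1], "jaw": 0.2},
    {"offset": [0, 0, 0], "dr": [0, 0, -1], "jaw": 0.2},
    {"offset": [0, 0, 0], "dr": [0, 0, -1], "jaw": 0.2},
    {"offset": [0, 0, 0], "dr": [0, 0, -1], "jaw": 0.2},
    {"offset": [0, 0, 0], "dr": [0, 0, -1], "jaw": 0.2},
    {"offset": [0, 0, 0], "dr": [0, 0, -1], "jaw": 0.2},
    {"offset": [0, 0, 0], "dr": [0, 0, -1], "jaw": 0.2},
    {"offset": [0, 0, 0], "dr": [0, 0, -1], "jaw": 0.2},
    {"offset": [0, 0, 0], "dr": [0, 0, -1], "jaw": 0.2},
    {"offset": [0, 0, 0], "dr": [0, 0, -1], "jaw": 0.2},
    {"offset": [0, 0, 0], "dr": [0, 0, -1], "jaw": 0.2},
    {"offset": [0, 0, 0], "dr": [0, 0, -1], "jaw": 0.2},
    {"offset": [0, 0, 0], "dr": [0, 0, -1], "jaw": 0.2},
    {"offset": [0, 0, 0], "dr": [0, 0, -0.8], "jaw": 0.2},
    {"offset": [0, 0, 0], "dr": [0, 0, 0], "jaw": 0.2},
  ],
)

```text
time: 7.67
ee_pos: [0.5202, -0.2434, 0.226]
eef_rot: [3.125, 0.006, 1.895]
contact_force: [1.0, -0.5, -0.4]
opening: 0.204
```

```bash
python3 - <<'E'
from h import *
print(toolgoal([.4795,-.2553,.072],1.828))
E
```

```text
(array([ 0.08793264, -1.49613666,  5.11000526]), array([0.18744778, 0.0637442 , 0.77354734]))
```

move_arm(
  steps=[
    {"offset": [0, -0.6, 0], "dr": [0.19, 0.06, 0.77], "jaw": 0.2},
    {"offset": [0.04, -0.5, 0.3], "dr": [0, 0, 0], "jaw": 0.2},
    {"offset": [0.04, -0.4, 0.6], "dr": [0, 0, 0], "jaw": 0.2},
    {"offset": [0, 0, 0.8], "dr": [0, 0, 0], "jaw": 0.2},
    {"offset": [0, 0, 0.6], "dr": [0, 0, 0], "jaw": 0.2},
    {"offset": [0, 0, 0.3], "dr": [0, 0, 0], "jaw": 0.2},
    {"offset": [0, 0, 0], "dr": [0, 0, 0], "jaw": 0.2},
  ],
)

```text
time: 8.25
ee_pos: [0.4817, -0.2537, 0.1449]
eef_rot: [3.138, 0.002, 1.81]
contact_force: [-0.3, 0.3, 0.2]
opening: 0.202
```

```bash
python3 - <<'E'
from h import *
print(toolgoal([.4795,-.2553,.072],1.828))
E
```

```text
(array([-0.02911018, -0.0912938 ,  2.43088117]), array([ 0.0427164 ,  0.02486126, -0.20249841]))
```

Now to just above the bar (top at 0.0925), then I'll recheck.

move_arm(
  steps=[
    {"offset": [-0.03, -0.09, 0.5], "dr": [0.04, 0.02, -0.2], "jaw": 0.2},
    {"offset": [0, 0, 0.6], "dr": [0, 0, 0], "jaw": 0.2},
    {"offset": [0, 0, 0.3], "dr": [0, 0, 0], "jaw": 0.2},
    {"offset": [0, 0, 0], "dr": [0, 0, 0], "jaw": 0.2},
  ],
)

```text
time: 8.58
ee_pos: [0.483, -0.256, 0.1037]
eef_rot: [3.139, 0.002, 1.825]
contact_force: [0.3, 0.7, -0.3]
opening: 0.203
```

```bash
python3 - <<'E'
from h import *
print(toolgoal([.4795,-.2553,.072],1.828),state()["ee_pos"])
cv2.imwrite("pics/w4.png",camera("wrist")[:,:,::-1])
E
```

```text
(array([ 0.05343455, -0.11076679,  1.05760337]), array([ 0.0340297 ,  0.02758308, -0.03806192])) [ 0.48300862 -0.25596695  0.1037416 ]
```

View pics/w4.png

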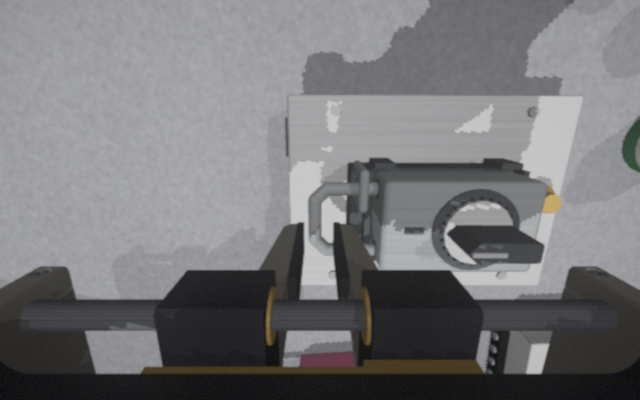

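The cross bar (column 316) lies between the fingers, and the inner finger's path clears the staple. The tool is about 3 mm too far to +x, so I'll correct that and go down.

move_arm(
  steps=[
    {"offset": [0.03, -0.11, 0.1], "dr": [0.03, 0.03, 0], "jaw": 0.2},
    {"offset": [0, 0, 0.4], "dr": [0, 0, 0], "jaw": 0.2},
    {"offset": [0, 0, 0.4], "dr": [0, 0, 0], "jaw": 0.2},
    {"offset": [0, 0, 0.1], "dr": [0, 0, 0], "jaw": 0.2},
    {"offset": [0, 0, 0], "dr": [0, 0, 0], "jaw": 0.1},
    {"offset": [0, 0, 0], "dr": [0, 0, 0], "jaw": 0},
    {"offset": [0, 0, 0], "dr": [0, 0, 0], "jaw": 0},
    {"offset": [0, 0, 0], "dr": [0, 0, 0], "jaw": 0},
  ],
  squeeze=25,
)

```text
time: 9.3
ee_pos: [0.4811, -0.2571, 0.075]
eef_rot: [3.139, 0.003, 1.825]
contact_force: [0.1, 1.0, -0.8]
opening: 0.092
```

move_arm(
  steps=[
    {"offset": [0, -0.2, 0], "dr": [0, 0, 0], "jaw": 0},
    {"offset": [0, -0.2, 0], "dr": [0, 0, 0], "jaw": 0},
    {"offset": [0, -0.2, 0], "dr": [0, 0, 0], "jaw": 0},
    {"offset": [0, -0.2, 0], "dr": [0, 0, 0], "jaw": 0},
    {"offset": [0, 0, 0], "dr": [0, 0, 0], "jaw": 0},
  ],
)

```text
time: 9.72
ee_pos: [0.4571, -0.263, 0.0751]
eef_rot: [3.136, 0.003, 1.826]
contact_force: [0.2, 0.9, -3.6]
opening: 0.09
```

move_arm(
  steps=[
    {"offset": [0, -0.1, 0], "dr": [0, 0, 0], "jaw": 0},
    {"offset": [0, -0.1, 0], "dr": [0, 0, 0], "jaw": 0},
    {"offset": [0, -0.1, 0], "dr": [0, 0, 0], "jaw": 0},
    {"offset": [0, -0.1, 0], "dr": [0, 0, 0], "jaw": 0},
  ],
)

```text
time: 10.05
ee_pos: [0.449, -0.2659, 0.0758]
eef_rot: [3.127, 0.005, 1.822]
contact_force: [22.4, 17.2, -12.6]
opening: 0.093
```

The shackle is against its stop (22 N, 33 mm of travel). I'll release and go up.

move_arm(
  steps=[
    {"offset": [0, 0.05, 0], "dr": [0, 0, 0], "jaw": 0},
    {"offset": [0, 0, 0], "dr": [0, 0, 0], "jaw": 0.2},
    {"offset": [0, 0, 0], "dr": [0, 0, 0], "jaw": 0.25},
    {"offset": [0, 0, 0], "dr": [0, 0, 0], "jaw": 0.25},
    {"offset": [0, 0, -0.5], "dr": [0, 0, 0], "jaw": 0.25},
    {"offset": [0, 0, -0.9], "dr": [0, 0, 0], "jaw": 0.25},
    {"offset": [0, 0, -1], "dr": [0, 0, 0], "jaw": 0.25},
    {"offset": [0, 0, -1], "dr": [0, 0, 0], "jaw": 0.5},
    {"offset": [0, 0, -1], "dr": [0, 0, 0], "jaw": 1},
    {"offset": [0, 0, 0], "dr": [0, 0, 0], "jaw": 1},
  ],
)

```text
time: 10.88
ee_pos: [0.4442, -0.2665, 0.2119]
eef_rot: [3.135, 0.002, 1.82]
contact_force: [0.4, -0.7, 0.0]
opening: 0.442
```

move_arm(
  steps=[
    {"offset": [0, 0, 0], "dr": [0, 0, 1], "jaw": 1},
    {"offset": [0, 0, 0], "dr": [0, 0, 1], "jaw": 1},
    {"offset": [0, 0, 0], "dr": [0, 0, 1], "jaw": 1},
    {"offset": [0, 0, 0], "dr": [0, 0, 1], "jaw": 1},
    {"offset": [0, 0, 0], "dr": [0, 0, 1], "jaw": 1},
    {"offset": [0, 0, 0], "dr": [0, 0, 1], "jaw": 1},
    {"offset": [0, 0, 0], "dr": [0, 0, 1], "jaw": 1},
    {"offset": [0, 0, 0], "dr": [0, 0, 1], "jaw": 1},
    {"offset": [0, 0, 0], "dr": [0, 0, 1], "jaw": 1},
    {"offset": [0, 0, 0], "dr": [0, 0, 1], "jaw": 1},
    {"offset": [0, 0, 0], "dr": [0, 0, 1], "jaw": 1},
    {"offset": [0, 0, 0], "dr": [0, 0, 1], "jaw": 1},
    {"offset": [0, 0, 0], "dr": [0, 0, 1], "jaw": 1},
    {"offset": [0, 0, 0], "dr": [0, 0, 1], "jaw": 1},
    {"offset": [0, 0, 0], "dr": [0, 0, 1], "jaw": 1},
    {"offset": [0, 0, 0], "dr": [0, 0, 1], "jaw": 1},
    {"offset": [0, 0, 0], "dr": [0, 0, 1], "jaw": 1},
    {"offset": [0, 0, 0], "dr": [0, 0, 0.5], "jaw": 1},
    {"offset": [0, 0, 0], "dr": [0, 0, 0], "jaw": 1},
  ],
)

```text
time: 12.47
ee_pos: [0.438, -0.2725, 0.2081]
eef_rot: [3.132, -0.0, 0.21]
contact_force: [-0.3, 1.0, -0.1]
opening: 1.001
```

```bash
python3 - <<'E'
from h import *
print(toolgoal([.567,-.229,.095],.257))
c=get_calibration("wrist");im=camera("wrist")[:,:,::-1]
print(proj(rect([.5675,-.229,.257],.1,.062,.106),c),state()["ee_pos"])
cv2.imwrite("pics/w5.png",im)
E
```

```text
(array([ 4.50699027, -0.56107729,  3.76571293]), array([ 0.11506758, -0.00102885, -0.53909724]))
[[256.41353134 -27.32685037]
 [333.42231102 -31.06620956]
 [336.90314814  99.4866306 ]
 [267.9255138  102.75700595]] [ 0.43793299 -0.27250238  0.20803471]
```

View pics/w5.png

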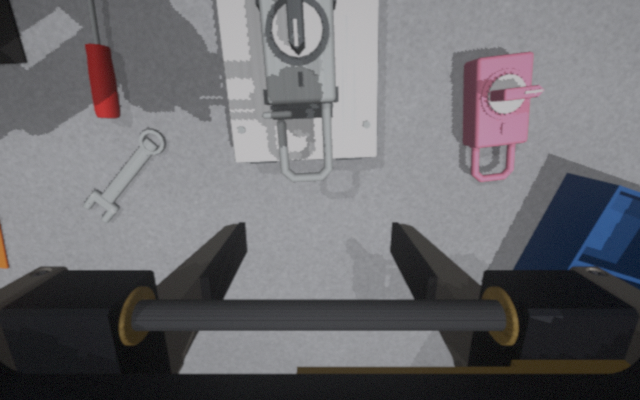

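The shackle is clearly extended, with its cross bar at (305,178). The lock's front edge at row 102 matches the prediction. Now to the lock body.

move_arm(
  steps=[
    {"offset": [0.8, -0.1, 0], "dr": [0.1, 0, -0.54], "jaw": 1},
    {"offset": [0.8, -0.1, 0], "dr": [0, 0, 0], "jaw": 1},
    {"offset": [0.8, -0.1, 0], "dr": [0, 0, 0], "jaw": 1},
    {"offset": [0.8, 0, 0], "dr": [0, 0, 0], "jaw": 1},
    {"offset": [0.7, 0, 0], "dr": [0, 0, 0], "jaw": 1},
    {"offset": [0.3, 0, 0], "dr": [0, 0, 0], "jaw": 1},
    {"offset": [0, 0, 0], "dr": [0, 0, 0], "jaw": 1},
  ],
)

```text
time: 13.1
ee_pos: [0.5601, -0.2315, 0.206]
eef_rot: [3.14, 0.003, 0.273]
contact_force: [-0.5, -0.2, -0.2]
opening: 1.001
```

```bash
python3 - <<'E'
from h import *
print(toolgoal([.567,-.229,.079],.257),state()["ee_pos"])
E
```

```text
(array([ 0.25727659, -0.02349845,  4.2312391 ]), array([0.01348718, 0.03383477, 0.18586617])) [ 0.5600808  -0.23151905  0.20596021]
```

move_arm(
  steps=[
    {"offset": [0.26, -0.02, 0.2], "dr": [0, 0.03, 0.18], "jaw": 1},
    {"offset": [0, 0, 0.7], "dr": [0, 0, 0], "jaw": 1},
    {"offset": [0, 0, 0.8], "dr": [0, 0, 0], "jaw": 1},
    {"offset": [0, 0, 0.6], "dr": [0, 0, 0], "jaw": 1},
    {"offset": [0, 0, 0], "dr": [0, 0, 0], "jaw": 1},
  ],
)

```text
time: 13.52
ee_pos: [0.5655, -0.2302, 0.1342]
eef_rot: [3.139, -0.0, 0.256]
contact_force: [0.7, 1.1, 0.1]
opening: 1.001
```

```bash
python3 - <<'E'
from h import *
print(toolgoal([.567,-.229,.079],.257),state()["ee_pos"])
E
```

```text
(array([ 0.05731065, -0.03016931,  1.84013342]), array([ 0.03088379, -0.00522848, -0.01560255])) [ 0.56550333 -0.23017288  0.13420545]
```

move_arm(
  steps=[
    {"offset": [0.06, -0.03, 0.4], "dr": [0.03, 0, 0], "jaw": 1},
    {"offset": [0, 0, 0.6], "dr": [0, 0, 0], "jaw": 1},
    {"offset": [0, 0, 0.5], "dr": [0, 0, 0], "jaw": 1},
    {"offset": [0, 0, 0.1], "dr": [0, 0, 0], "jaw": 1},
    {"offset": [0, 0, 0], "dr": [0, 0, 0], "jaw": 1},
  ],
)

```text
time: 13.93
ee_pos: [0.5659, -0.2302, 0.0852]
eef_rot: [3.141, -0.001, 0.253]
contact_force: [0.3, -0.9, 0.2]
opening: 1.004
```

```bash
python3 - <<'E'
from h import *
print(toolgoal([.567,-.229,.079],.257),state()["ee_pos"],state()["contact_force"])
E
```

```text
(array([ 0.04394421, -0.03061714,  0.20541381]), array([ 0.00505481, -0.01518441, -0.04831509])) [ 0.5659447  -0.23021847  0.08516106] [ 0.2796726  -0.92408811  0.17689965]
```

move_arm(
  steps=[
    {"offset": [0.04, -0.03, 0.2], "dr": [0, 0, -0.05], "jaw": 1},
    {"offset": [0, 0, 0], "dr": [0, 0, 0], "jaw": 0.75},
    {"offset": [0, 0, 0], "dr": [0, 0, 0], "jaw": 0.5},
    {"offset": [0, 0, 0], "dr": [0, 0, 0], "jaw": 0},
    {"offset": [0, 0, 0], "dr": [0, 0, 0], "jaw": 0},
    {"offset": [0, 0, 0], "dr": [0, 0, 0], "jaw": 0},
    {"offset": [0, 0, 0], "dr": [0, 0, 0], "jaw": 0},
    {"offset": [0, 0, 0], "dr": [0, 0, 0], "jaw": 0},
  ],
  squeeze=45,
)

```text
time: 14.6
ee_pos: [0.5681, -0.2277, 0.0821]
eef_rot: [-3.141, -0.005, 0.256]
contact_force: [0.2, -0.2, -3.3]
opening: 0.673
```

The opening reads 62 mm, so the lock is gripped. Now I lift slowly.

move_arm(
  steps=[
    {"offset": [0, 0, -0.2], "dr": [0, 0, 0], "jaw": 0},
    {"offset": [0, 0, -0.2], "dr": [0, 0, 0], "jaw": 0},
    {"offset": [0, 0, -0.3], "dr": [0, 0, 0], "jaw": 0},
    {"offset": [0, 0, -0.3], "dr": [0, 0, 0], "jaw": 0},
  ],
)

```text
time: 14.93
ee_pos: [0.5662, -0.2273, 0.1118]
eef_rot: [-3.139, -0.001, 0.256]
contact_force: [0.8, 0.4, -5.1]
opening: 0.669
```

move_arm(
  steps=[
    {"offset": [0.03, 0, -0.4], "dr": [0, 0, 0], "jaw": 0},
    {"offset": [0, 0, -0.5], "dr": [0, 0, 0], "jaw": 0},
    {"offset": [0, 0, -0.6], "dr": [0, 0, 0], "jaw": 0},
    {"offset": [0, 0, -0.6], "dr": [0, 0, 0], "jaw": 0},
    {"offset": [0, 0, -0.5], "dr": [0, 0, 0], "jaw": 0},
    {"offset": [0, 0, -0.2], "dr": [0, 0, 0], "jaw": 0},
    {"offset": [0, 0, 0], "dr": [0, 0, 0], "jaw": 0},
  ],
)

```text
time: 15.52
ee_pos: [0.5663, -0.2282, 0.2068]
eef_rot: [-3.141, -0.002, 0.256]
contact_force: [0.8, 0.2, -6.3]
opening: 0.671
```

```bash
python3 - <<'E'
from h import *
print(toolgoal([.563,.178,.18],.256),state()["ee_pos"],state()["contact_force"])
E
```

```text
(array([  3.31616937, -13.12653388,   0.90717169]), array([-0.00439501, -0.02701616, -0.00240746])) [ 0.56632699 -0.22818021  0.2068294 ] [ 0.78446305  0.18251062 -6.27586179]
```

move_arm(
  steps=[
    {"offset": [0.1, -0.4, 0], "dr": [0, 0, 0], "jaw": 0},
    {"offset": [0.18, -0.7, 0], "dr": [0, 0, 0], "jaw": 0},
    {"offset": [0.2, -0.8, 0], "dr": [0, 0, 0], "jaw": 0},
    {"offset": [0.2, -0.8, 0], "dr": [0, 0, 0], "jaw": 0},
    {"offset": [0.2, -0.8, 0], "dr": [0, 0, 0], "jaw": 0},
    {"offset": [0.2, -0.8, 0], "dr": [0, 0, 0], "jaw": 0},
    {"offset": [0.2, -0.8, 0], "dr": [0, 0, 0], "jaw": 0},
    {"offset": [0.2, -0.8, 0], "dr": [0, 0, 0], "jaw": 0},
    {"offset": [0.2, -0.8, 0], "dr": [0, 0, 0], "jaw": 0},
    {"offset": [0.2, -0.8, 0], "dr": [0, 0, 0], "jaw": 0},
    {"offset": [0.2, -0.8, 0], "dr": [0, 0, 0], "jaw": 0},
    {"offset": [0.2, -0.8, 0], "dr": [0, 0, 0], "jaw": 0},
    {"offset": [0.2, -0.8, 0], "dr": [0, 0, 0], "jaw": 0},
    {"offset": [0.2, -0.8, 0], "dr": [0, 0, 0], "jaw": 0},
    {"offset": [0.2, -0.7, 0], "dr": [0, 0, 0], "jaw": 0},
    {"offset": [0.1, -0.5, 0], "dr": [0, 0, 0], "jaw": 0},
    {"offset": [0, 0, 0], "dr": [0, 0, 0], "jaw": 0},
  ],
)

```text
time: 16.93
ee_pos: [0.5478, 0.1645, 0.1924]
eef_rot: [-3.134, 0.02, 0.252]
contact_force: [-0.3, -0.1, -5.8]
opening: 0.672
```

```bash
python3 - <<'E'
from h import *
print(toolgoal([.563,.178,.18],.256),state()["ee_pos"],state()["eef_rot"])
E
```

```text
(array([ 0.60971004, -0.30556616,  0.40307016]), array([-0.08192336,  0.22570957, -0.04672062])) [0.5478264  0.16453884 0.19238481] [-3.13448275  0.01971123  0.25199278]
```

move_arm(
  steps=[
    {"offset": [0.3, -0.15, 0.2], "dr": [-0.08, 0.22, 0], "jaw": 0},
    {"offset": [0.3, -0.15, 0.2], "dr": [0, 0, 0], "jaw": 0},
    {"offset": [0, 0, 0], "dr": [0, 0, 0], "jaw": 0},
    {"offset": [0, 0, 0], "dr": [0, 0, 0], "jaw": 0},
    {"offset": [0, 0, 0], "dr": [0, 0, 0], "jaw": 0},
    {"offset": [0, 0, 0], "dr": [0, 0, 0], "jaw": 0},
  ],
)

```text
time: 17.43
ee_pos: [0.5597, 0.178, 0.1759]
eef_rot: [3.141, 0.009, 0.254]
contact_force: [0.0, -0.1, -5.5]
opening: 0.669
```

```bash
python3 - <<'E'
from h import *
s=state();print(s["ee_pos"],s["eef_rot"],s["contact_force"],s["opening"],np.abs(s["joint_vel"]).max())
cv2.imwrite("pics/fin.png",camera("scene")[:,:,::-1])
E
```

```text
[0.55965826 0.17795928 0.17594343] [3.14070055 0.00873115 0.25438835] [ 0.02465336 -0.12923504 -5.51161114] 0.6690409514058931 0.008558452849432442
```

View pics/fin.png

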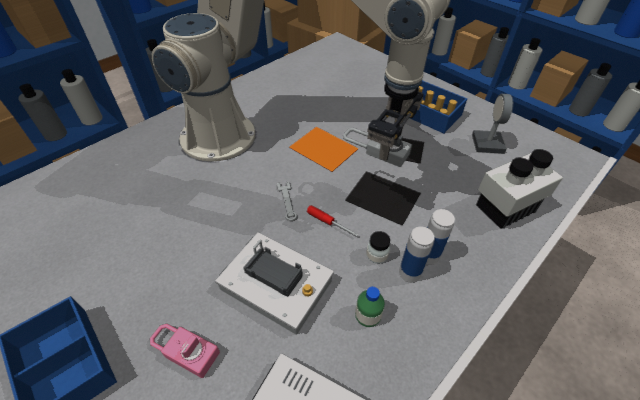

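The scene picture shows the lock held level at about (392,145) with its shackle out. It is above the larger black mat at (383,197), and its picture offset is due to its height. The hasp is empty and the bystanders stand where they were.

```bash
python3 -c "
from station import *
sign_off(); s=state(); print(s['ee_pos'],s['opening'],s['contact_force'])"
```

```text
the job is handed in; nothing more can be done
the job is handed in; nothing more can be done
```

The job is handed in: the lock came off the hasp and was held level, dial up, over the black mat. `sign_off()` gives no verdict, and the state I tried to read just after it did not come back, so the last readings are from just before.

**What I did:**
1. Turned the dial clockwise past the first notch into the open notch. A picture showed the pointer straight at the shackle.
2. Drew the shackle about 33 mm at the gripper, until it met its stop at 22 N. The wrist picture then showed it extended.
3. Gripped the lock body at 45 N, lifted it straight up and carried it over the larger black mat.

**Last checks, at about 17.5 s:**

| Check | Reading |
|---|---|
| Tool position | (0.560, 0.178), about 4 mm from the mat's measured centre (0.563, 0.178) |
| Lock underside | about 0.164 m above the counter |
| Tool tilt | under 0.01 rad |
| Grip opening | 62 mm, the lock's width |
| Load on the wrist | 5.5 N, about the lock's weight |
| Arm | at rest |

In the last scene picture the hasp is empty and the bystanders look unmoved.

**Disagreements:** My first position for the lock, from the top camera, was about 4 mm short in x compared with where the dial grip and wrist pictures put it. I used the later value. The 33 mm of shackle travel is 3 mm over its 30 mm stroke; I put that down to play and give at the stop.

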